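# Load the core sample block and tuck its cover under the flap

### The arm

A 6-joint arm with a two-finger parallel gripper is mounted at the origin on the work surface. World frame = base frame: x ahead of the robot, y to its left, z up, the work surface at z = 0. Lengths are in m, angles in rad, forces in N, time in s.
With the tool pointing down it reaches from about 0.275 to 0.875 m from the base axis. Payload 12.5 kg.
Tool frame: the origin (TCP) lies at the very end of the fingers, on their centre line; the grasp point (between the pads) lies 19 mm behind it; z points along the fingers, y is the line along which they close (so a half turn about z gives the same grasp; the last joint's range is limited). The gripper opens to 85 mm and grips with 20 to 120 N. Pads are 22 mm wide; open, the fingers measure 114 mm over their backs; the gripper's body (76 mm by 85 mm) begins 54 mm behind the grasp point. The pads swing forward as they close: fully open they stand 13 mm farther back than shut.
Start: joints at [1.19, 0.351, 1.652, -0, 1.139, -0.085], TCP at [0.16, 0.526, 0.231] pointing down, gripper open.
Joint ranges: [-2.75, 2.75], [-0.79, 2.1], [0.01, 2.65], [-1.57, 4.71], [0.07, 3.14], [-2.87, 2.87]. Speed limits (rad/s): [2.22, 2.22, 2.79, 3.14, 3.14, 3.14].

### API

Orientations are given as a 3x3 rotation matrix whose columns are the frame's x, y, z axes.
In Python, from bench import manip gives the robot as it stands. Calls block until the motion is done:
- manip.move_ptp(position, orientation): joint-space move of the TCP to a pose.
- manip.move_l(position, attitude=None, max_speed=0.15): straight line of the TCP; attitude=None keeps the orientation; max_speed is the mean speed in m/s.
- manip.move_j(angles): joint-space move.
- manip.set_gripper(opening, effort=None): opening from 0.0 (shut) to 1.0 (fully open); effort is the grip in N (None keeps the last); returns when the fingers have stopped.
- manip.dwell(seconds).
- manip.inverse_kinematics(position, orientation): joint angles nearest the present ones, or None.
- manip.grab_frame(name): name is "scene" or "top" or "wrist"; returns (picture, depth): 420x560x3 uint8, red, green, blue; 420x560 float32, m along the optical axis (not along the pixel's ray), 0 where there is no reading.
- manip.get_calibration(name): a dict with "camera_matrix" (3x3 intrinsics, pixels), "k1" (the pictures are not rectified: a ray, as slopes to the right and down, at radius r is drawn at 1 + k1 r^2 times it, then the intrinsics apply), "R" (3x3) and "t" (3): a world point X has camera coordinates R X + t. Camera axes: x right, y down, z forward; pixel columns grow to the right and rows downward; lengths in m; the calibration is good to about 2 mm. A picture is of the moment at which its call begins: read the wrist's pose just before it. get_calibration takes no time and is no camera call; for the wrist camera it gives the pose at the moment of the call.
A pose or a line that the arm cannot do raises manip.Unreachable and nothing moves.
- manip.sign_off(): hands the job in; it is judged then, once.
Trained networks look in the newest picture that a camera, given by its name, has taken for a name from the list of things; names that differ only in an ending like _2 or _b are one class to them, and where a whole thing is asked for, a point or a joint stands for the part that bears it (a point fixed in the world has none). Each returns a list of dicts, best first, with "confidence" (0 to 1); they miss things now and then, are a little off and sometimes report something else, mostly with a low value. They report only what shows in the picture. A call takes as long as a camera call.
- manip.look_for(camera, name): "at" ([x, y, z] in m, in world coordinates, good to about 4 mm: the middle of the surface that is visible of it).
Readings, each from a call of its own:
- manip.current_time(): time.
- manip.current_qpos(): joint angles.
- manip.current_joint_vel(): joint speeds.
- manip.current_joint_torque(): joint torques, N m.
- manip.current_ee_pos(): TCP position.
- manip.current_tcp_rot(): TCP orientation.
- manip.current_force(): force on the tool from outside, world axes, zero at the start.
- manip.current_ft_torque(): the same for the moment, N m.
- manip.current_grip_width(): opening from 0.0 (shut) to 1.0 (fully open).
- manip.current_grip_force(): force on a finger pad.
Only numpy, scipy, OpenCV 4.12 (cv2) and the standard library are available. Lean on these libraries where they do the work, as an engineer would, in place of code of your own. Each camera call takes 0.05 s, during which the arm holds its last target. There are 200 camera calls.

### The job

Drop the two rock cores (red and pale) into the wooden sample block, one in each well, either way round. Then take the orange cover plate by its rib, lay it flat on the block and tuck its front edge under the steel flap without lifting the flap, sliding it fully home against the stop bar, square with the block and centred on it. Finish holding it there: do not let go, keep pressing the cover flat down on the block with a light push of about 5 to 10 N, and leave the other things on the bench where they are.

Things in the scene. Friction and masses are not known exactly. Their poses are not given: they have to be found in the camera images.
- block: light wooden sample block fixed to the bench, 100 mm wide (y); origin at bench level. Flat top (deck) at z = 40 mm. x runs from the open end (-110 mm) to the end with the hinged steel flap (+90 mm). The flap lies level over the deck from x = +70 back to +23 mm with an 8 mm clear gap under it and a slightly turned-up free edge. Yaw within 0.35 rad of straight ahead
- stop (a point): foot of the dark stop bar's face, mid width, on the deck at x = +70 mm of the block, under the flap: the bar stands across the full width and carries the flap's hinge on top
- well_left (a point): centre of the mouth (on the deck, z = 40 mm) of the block's left well, at x = -25, y = +25 mm of the block: a round blind hole 32 mm across, 32 mm deep
- well_right (a point): centre of the mouth (on the deck) of the block's right well, at x = -25, y = -25 mm of the block: same size as the left one
- flap (a joint): the steel flap's hinge, rad: 0 lying down level (its rest, on a stop), positive as its free edge lifts. It is loose and light (120 g, 100 mm wide, 3 mm thick), and falls back by its own weight
- flap_edge (a point): middle of the flap's free edge, on its upper side: it moves with the flap; at rest at x = +23 mm, z = 51.5 mm of the block
- cover: stiff orange plastic plate, 130 (x) x 96 (y) x 5 mm, about 100 g, lying flat, rib up; origin at the centre of its underside. A white rib to grip, 10 mm thick (x), 60 mm long (y), stands across it at x = -35 mm, up to z = 35 mm. +x points to the front edge, the one farther from the rib, which goes under the flap. Yaw within 0.5 rad of straight ahead
- cover_front (a point): middle of the cover's front edge, on its underside (x = +65 mm of the cover)
- cover_back (a point): middle of the cover's back edge, on its underside (x = -65 mm of the cover)
- core_red: brick-red rock core, an upright cylinder 24 mm across, 30 mm tall, about 35 g, standing on the bench; origin at the centre of its underside
- core_pale: pale marbled rock core, same size: 24 mm across, 30 mm tall; origin at the centre of its underside
- eraser: a small blue-and-white eraser, 45 x 22 x 13 mm; a bystander, origin under its middle
- carton: a drink carton lying on its side, white with a red band, 90 x 50 x 41 mm; a bystander, origin under its middle
- gem_tray: a shallow green plastic tray, 50 x 90 x 14 mm; a bystander, origin under its middle
- pen: a pink pen lying along its y axis, 8 mm thick, 145 mm long; a bystander, origin under its middle
- lens: a hand lens with a black rim (62 mm wide) and a handle towards its -x, 10 mm thick, 150 mm long; a bystander, origin under its middle

How it is judged:
On the way:
1. one core stands fully down in each well of the block, the cover not yet tucked (((horizontal distance between core_red and well_left below 0.008 m and z of each of core_red, core_pale in the frame of block below 0.012 m and angle between the z axis of each of core_red, core_pale and the z axis of block, either way round below 0.15 rad and horizontal distance between core_pale and well_right below 0.008 m) or (horizontal distance between core_red and well_right below 0.008 m and z of each of core_red, core_pale in the frame of block below 0.012 m and angle between the z axis of each of core_red, core_pale and the z axis of block, either way round below 0.15 rad and horizontal distance between core_pale and well_left below 0.008 m)) and horizontal distance between cover_front and stop above 0.05 m), for 0.2 s.
At the end, for the whole second after the job is handed in: A core fully down in each well; cover flat on the deck (3 mm), front edge under the flap within 6 mm of the stop bar, 10 mm of centred, 0.1 rad of square; flap under 0.03 rad; gripper on the cover (over 1.5 N), cover pressed on the block with over 2.5 N, at rest through the last second (((horizontal distance between core_red and well_left below 0.008 m and z of each of core_red, core_pale in the frame of block below 0.012 m and angle between the z axis of each of core_red, core_pale and the z axis of block, either way round below 0.15 rad and horizontal distance between core_pale and well_right below 0.008 m) or (horizontal distance between core_red and well_right below 0.008 m and z of each of core_red, core_pale in the frame of block below 0.012 m and angle between the z axis of each of core_red, core_pale and the z axis of block, either way round below 0.15 rad and horizontal distance between core_pale and well_left below 0.008 m)) and x of cover_front in the frame of block above 0.064 m and y of cover_front in the frame of block between -0.01 and 0.01 m and z of cover_front in the frame of block between 0.037 and 0.043 m and z of cover_back in the frame of block between 0.037 and 0.043 m and angle between the x axis of cover and the x axis of block, either way round below 0.1 rad and angle between cover's own z axis and vertical below 0.05 rad and value of joint flap below 0.03 rad and linear speed of cover below 0.02 m/s and contact force between cover and block above 2.5 N and contact force between the fingers and cover above 1.5 N); the arm keeps its last pose, push and grip.
It fails at once if the flap is lifted by more than 0.1 rad (about 5 mm at its free edge) (value of joint flap above 0.1 rad).
It fails at once if a bystander is pushed more than 30 mm from its place (distance of any of eraser, carton, gem_tray, pen, lens from where it was at the start of the episode above 0.03 m).
It also fails if it takes over 72 s, if anything falls off the work surface, if the arm or the gripper's body presses on something with over 40 N, if the wrist force passes 120 N, or if a joint passes its speed limit or range.

## Working session

There is one attempt and no reset: what is moved stays moved. The work goes in short steps, each a Python script; the robot and the scene stay as the last script left them, time stands still between calls to the robot, and variables do not carry over. Pictures are saved under pics/ and viewed, at most 10 in all, crops included, and the job is handed in when it is done.

```bash
mkdir -p pics; ls; cat > h.py <<'E'
import numpy as np, cv2
from bench import manip
def save(name, fn):
    p,d=manip.grab_frame(name); c=manip.get_calibration(name)
    cv2.imwrite(f'pics/{fn}.png',p[:,:,::-1]); np.savez(f'pics/{fn}.npz',p=p,d=d,K=c['camera_matrix'],k1=c['k1'],R=c['R'],t=c['t']); return p,d,c
def cloud(d,c):
    K=np.array(c['camera_matrix']);k1=float(c['k1']);R=np.array(c['R']);t=np.array(c['t']).ravel()
    h,w=d.shape
    uv=np.stack(np.meshgrid(np.arange(w),np.arange(h)),-1).reshape(-1,1,2).astype(float)
    s=cv2.undistortPoints(uv,K,np.array([k1,0,0,0.])).reshape(h,w,2)
    P=np.dstack([s,np.ones((h,w))])*d[...,None]
    return (P-t)@R
E
python3 - <<'E'
from h import *
for n in('top','scene'):
    p,d,c=save(n,n+'0'); print(n,np.array(c['R']).round(2).tolist(),c['t'],c['k1'])
for o in ['block','flap_edge','cover','core_red','core_pale','eraser','carton','gem_tray','pen','lens']:
    r=manip.look_for('top',o); print(o,[(np.round(x['at'],3).tolist(),round(x['confidence'],2)) for x in r[:2]])
print(manip.current_time(),manip.current_force())
E
```

```text
bench.py
pics
top [[0.02, -1.0, 0.0], [-0.98, -0.02, -0.19], [0.19, 0.0, -0.98]] [0.02409813 0.59267051 1.2396544 ] -0.001925208481245859
scene [[0.8, 0.6, 0.01], [0.51, -0.68, -0.52], [-0.3, 0.42, -0.85]] [-0.51207772 -0.2389547   1.30693308] 0.03987843422932105
block [([0.592, -0.021, 0.038], 0.66)]
flap_edge [([0.645, -0.007, 0.052], 0.77)]
cover [([0.5, 0.254, 0.007], 0.72)]
core_red [([0.453, -0.348, 0.031], 0.6)]
core_pale [([0.643, -0.006, 0.053], 0.25)]
eraser []
carton []
gem_tray [([0.591, -0.021, 0.039], 0.58)]
pen [([0.745, -0.036, 0.006], 0.41)]
lens [([0.536, 0.435, 0.01], 0.79)]
0.6 [ 0.21075126 -0.16764687 -0.37429785]
```

View pics/top0.png

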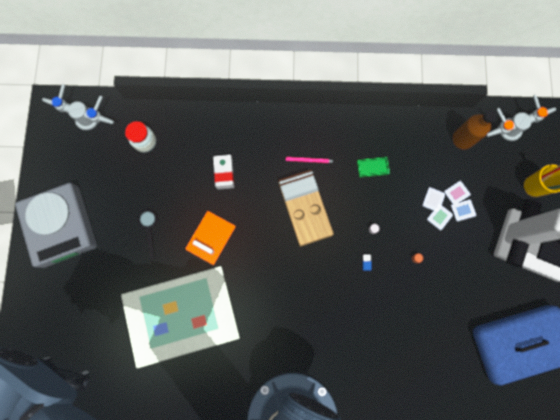

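The top view shows the block at (305,208) with its flap towards row 180. The cover is at (212,237) with its rib at (202,247), the pale core at (374,228), the red core at (418,257) and the eraser at (367,262). Next I'll measure poses from depth.

```bash
python3 - <<'E'
from h import *
for n in('top0','scene0'):
    z=np.load(f'pics/{n}.npz'); p=z['p'].astype(int);d=z['d'];X=cloud(d,z);ok=d>0
    hsv=cv2.cvtColor(z['p'],cv2.COLOR_RGB2HSV).astype(int);H,S,V=hsv[...,0],hsv[...,1],hsv[...,2]
    Z=X[...,2]
    def rep(name,m):
        m=(m&ok).astype(np.uint8); k,l,st,ce=cv2.connectedComponentsWithStats(m)
        for i in range(1,k):
            if st[i,4]<12: continue
            q=X[l==i]; r=cv2.minAreaRect(q[:,:2].astype(np.float32)*1000)
            print(n,name,st[i,4],ce[i].round(0),'mean',q.mean(0).round(4),'rect',np.round(r[0],1),np.round(r[1],1),round(r[2],1),'box',cv2.boxPoints(r).round(0).tolist() if st[i,4]>300 else '')
    reg=(X[...,0]>.3)&(X[...,0]<.75)&(X[...,1]>-.42)&(X[...,1]<.36)
    rep('orange',reg&(H>5)&(H<15)&(S>180)&(V>120)&(Z<.02))
    rep('rib/core/white',reg&(S<90)&(V>130)&(Z>.02)&(Z<.06)&((abs(X[...,1])>.12)))
    rep('wood',reg&(H>8)&(H<22)&(S>60)&(S<200)&(Z>.034)&(Z<.046)&(abs(X[...,1])<.12))
    rep('flap',reg&(Z>.047)&(Z<.07)&(abs(X[...,1])<.12)&(X[...,0]>.5))
    rep('redcore',reg&(Z>.022)&(Z<.04)&(X[...,1]<-.15))
    rep('all tall',reg&(Z>.005)&(X[...,1]<-.12))
    if n=='top0': print('table z',np.median(Z[reg&(V<30)]))
a=cv2.imread('pics/top0.png')[150:290,170:440]; cv2.imwrite('pics/c1.png',cv2.resize(a,None,fx=2.9,fy=2.9,interpolation=2))
E
```

```text
Traceback (most recent call last):
  File "h.py", line 7, in cloud
    K=np.array(c['camera_matrix']);k1=float(c['k1']);R=np.array(c['R']);t=np.array(c['t']).ravel()
               ~^^^^^^^^^^^^^^^^^
KeyError: 'camera_matrix is not a file in the archive'
```

View pics/scene0.png

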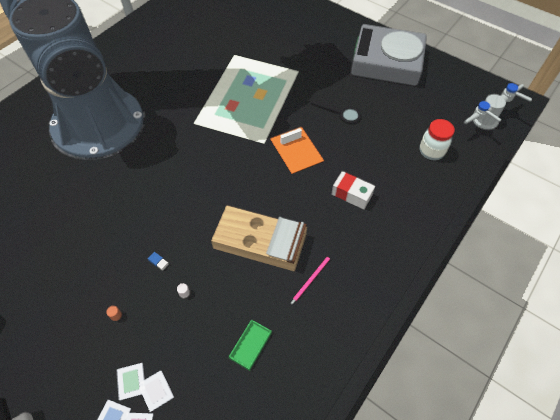

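The scene view shows the block at (260,238) with its flap at (288,240), and the cover at (297,150) with its rib at (291,135). The pale core is at (183,291), the red core at (114,313) and the eraser at (158,261).

```bash
sed -i "s/K=c\['camera_matrix'\]/camera_matrix=c['camera_matrix']/" h.py; cat > m.py <<'E'
from h import *
for n in('top0','scene0'):
    z0=np.load(f'pics/{n}.npz'); z=dict(z0)
    z['camera_matrix']=z.get('camera_matrix',z.get('K')); p=z['p'].astype(int);d=z['d'];X=cloud(d,z);ok=d>0
    hsv=cv2.cvtColor(z['p'],cv2.COLOR_RGB2HSV).astype(int);H,S,V=hsv[...,0],hsv[...,1],hsv[...,2]
    Z=X[...,2]
    def rep(name,m):
        m=(m&ok).astype(np.uint8); k,l,st,ce=cv2.connectedComponentsWithStats(m)
        for i in range(1,k):
            if st[i,4]<12: continue
            q=X[l==i]; r=cv2.minAreaRect(q[:,:2].astype(np.float32)*1000)
            print(n,name,st[i,4],ce[i].round(0),'mean',q.mean(0).round(4),'rect',np.round(r[0],1),np.round(r[1],1),round(r[2],1))
    reg=(X[...,0]>.3)&(X[...,0]<.75)&(X[...,1]>-.42)&(X[...,1]<.36)
    rep('orange',reg&(H>5)&(H<15)&(S>180)&(V>120)&(Z<.02))
    rep('rib',reg&(S<90)&(V>130)&(Z>.02)&(Z<.06)&(X[...,1]>.12))
    rep('wood',reg&(H>8)&(H<22)&(S>60)&(S<200)&(Z>.034)&(Z<.046)&(abs(X[...,1])<.12))
    rep('flap',reg&(Z>.047)&(Z<.07)&(abs(X[...,1])<.12)&(X[...,0]>.5))
    rep('coretop',reg&(Z>.025)&(Z<.036)&(X[...,1]<-.12))
    rep('tall',reg&(Z>.006)&(X[...,1]<-.12))
    print('table z',np.median(Z[reg&(V<30)]))
E
python3 m.py
```

```text
top0 orange 203 [210. 238.] mean [0.4974 0.2553 0.0032] rect [499.8 254.4] [102.2 134.3] 63.4
top0 orange 36 [205. 244.] mean [0.4796 0.2683 0.0057] rect [478.1 268.6] [74.1 10.2] 60.1
top0 rib 287 [222. 164.] mean [0.7147 0.2234 0.0415] rect [714.9 224.3] [53.2 50.7] 6.8
top0 rib 90 [224. 184.] mean [0.6549 0.2171 0.0387] rect [656.4 217.5] [12.6 49.9] 7.4
top0 rib 74 [202. 246.] mean [0.4682 0.2691 0.0352] rect [468.6 269.8] [59.5  9.7] 62.8
top0 wood 1358 [309. 218.] mean [ 0.557  -0.0358  0.0406] rect [560.6 -35. ] [135.1 100.9] 19.4
top0 flap 740 [298. 185.] mean [ 0.6526 -0.0017  0.0531] rect [653.   -1.9] [67.6 99.9] 20.3
top0 coretop 49 [374. 228.] mean [ 0.5358 -0.2274  0.0305] rect [ 535.9 -227.5] [20.4 19.8] 47.3
top0 coretop 54 [418. 258.] mean [ 0.4519 -0.3518  0.0309] rect [ 452.  -352.7] [20.2 23.4] 3.3
top0 tall 43 [363. 162.] mean [ 0.7406 -0.1999  0.0117] rect [ 742.8 -201.2] [23.8 52.7] 34.4
top0 tall 96 [376. 171.] mean [ 0.7118 -0.2384  0.012 ] rect [ 712.7 -233.7] [41.  95.2] 22.1
top0 tall 25 [377. 166.] mean [ 0.7292 -0.2438  0.0075] rect [ 728.2 -242.7] [15.2
[... 1271 characters left out ...]
 coretop 104 [112. 312.] mean [ 0.4518 -0.354   0.0303] rect [ 451.6 -354. ] [22.2 21.9] 9.1
scene0 tall 186 [158. 261.] mean [ 0.437  -0.2081  0.0134] rect [ 436.  -207.2] [44.7 22.6] 2.6
scene0 tall 130 [183. 290.] mean [ 0.5366 -0.2289  0.0268] rect [ 534.8 -227.7] [22.2 23.3] 13.4
scene0 tall 152 [113. 313.] mean [ 0.4543 -0.3543  0.0256] rect [ 451.9 -354. ] [23. 22.] 10.5
scene0 tall 271 [249. 341.] mean [ 0.7202 -0.2266  0.0128] rect [ 723.7 -230.4] [50.5 91.3] 6.4
scene0 tall 69 [134. 371.] mean [ 0.569  -0.4108  0.0074] rect [ 568.1 -412.6] [24.1 28.5] 46.9
scene0 tall 248 [158. 386.] mean [ 0.629  -0.4033  0.0073] rect [ 630.3 -406.8] [42.2 57.8] 69.9
table z 1.0303478418744751e-05
```

```bash
cat >> h.py <<'E'
def rot(a):
    s,c=np.sin(a),np.cos(a); return np.array([[-s,c,0],[c,s,0],[0,0,-1.]])
def best(pos,a):
    o=[]
    for k in(0,np.pi):
        q=manip.inverse_kinematics(pos,rot(a+k))
        if q is not None: o.append((abs(q[5]),k))
    return rot(a+min(o)[1])
def ptp(pos,a):
    R=best(pos,a); manip.move_ptp(pos,R); return R
E
python3 - <<'E'
from h import *
yb=np.radians(19.6)
t=manip.current_time(); print(manip.current_tcp_rot().round(2).tolist())
ptp([.50,-.05,.26],yb+np.pi/2); print('ptp',manip.current_time()-t, manip.current_qpos().round(2))
manip.dwell(.2); p,d,c=save('wrist','w0')
R=np.array(c['R']);tt=np.array(c['t']).ravel(); print('cam at',-R.T@tt,R[2])
X=cloud(d,c);Z=X[...,2]
m=((abs(Z-.04)<.004)&(d>0)&(abs(X[...,1])<.15)).astype(np.uint8)
cs,h=cv2.findContours(m,cv2.RETR_CCOMP,cv2.CHAIN_APPROX_NONE)
for k,q in enumerate(cs):
    if len(q)<40: continue
    P=X[q[:,0,1],q[:,0,0]]
    if h[0][k][3]>=0:
        A=np.c_[2*P[:,:2],np.ones(len(P))]; s=np.linalg.lstsq(A,(P[:,:2]**2).sum(1),rcond=None)[0]
        print('hole',s[:2],np.sqrt(s[2]+s[0]**2+s[1]**2),P.mean(0))
    else:
        r=cv2.minAreaRect(P[:,:2].astype(np.float32)*1000); print('outer',r)
print('flap',X[(Z>.046)&(Z<.06)].mean(0))
E
```

```text
[[-0.96, 0.29, -0.0], [0.29, 0.96, -0.0], [-0.0, -0.0, -1.0]]
ptp 2.3832999999999998 [-0.19  0.23  1.74  0.    1.17  1.04]
cam at [ 0.56722314 -0.02513323  0.40310705] [-0.26181026 -0.09262129 -0.96066471]
outer ((560.4051513671875, -34.32508850097656), (133.54600524902344, 100.90902709960938), 19.580080032348633)
hole [ 0.58531489 -0.05178145] 0.016347581899090084 [ 0.58557959 -0.05167568  0.03966157]
hole [ 0.56865772 -0.00492946] 0.01649905665654649 [ 0.56873085 -0.00487316  0.03977073]
flap [ 0.64591806 -0.00165097  0.05279538]
```

View pics/w0.png

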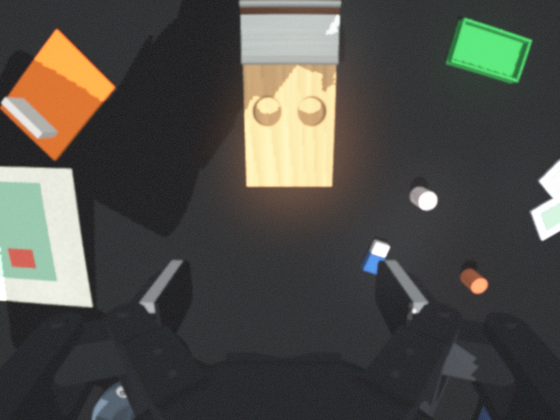

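The wrist view shows the wells at (267,110) and (312,108), and both depth circles fit well. The cores at (425,198) and (474,281) are standing. I'll pick the pale core first.

```bash
cat >> h.py <<'E'
yb=np.radians(19.57); WR=np.array([.5850,-.0520]); WL=np.array([.5685,-.0052])
OB=(WR+WL)/2+25e-3*np.array([np.cos(yb),np.sin(yb)])
def bw(x,y): return OB+np.array([np.cos(yb)*x-np.sin(yb)*y,np.sin(yb)*x+np.cos(yb)*y])
def xyz(p,z): return [float(p[0]),float(p[1]),float(z)]
E
python3 - <<'E'
from h import *
# cores in w0
z=dict(np.load('pics/w0.npz'));X=cloud(z['d'],z);Z=X[...,2]
m=((Z>.026)&(Z<.036)&(X[...,1]<-.15)&(z['d']>0)).astype(np.uint8)
k,l,st,ce=cv2.connectedComponentsWithStats(m)
for i in range(1,k):
    if st[i,4]>60: print(st[i,4],X[l==i].mean(0).round(4),cv2.minEnclosingCircle(X[l==i][:,:2].astype(np.float32)))
C=np.array([.5353,-.2275]); a=yb+np.pi/2
t=manip.current_time(); f0=manip.current_force()
manip.set_gripper(.7,30)
ptp(xyz(C,.10),a); manip.move_l(xyz(C,.010),max_speed=.12)
print('F',manip.current_force()-f0)
manip.set_gripper(0,30); print('w',manip.current_grip_width(),manip.current_grip_force(),manip.current_ee_pos())
manip.move_l(xyz(C,.12),max_speed=.15); manip.dwell(.1); save('wrist','w1')
print('w',manip.current_grip_width(),manip.current_grip_force(),manip.current_time()-t)
E
```

```text
286 [ 0.5361 -0.2249  0.03  ] ((0.5359266400337219, -0.22581802308559418), 0.012282297946512699)
223 [ 0.4528 -0.3497  0.0296] ((0.4521484375, -0.3516867458820343), 0.012649759650230408)
F [-1.1350266  -0.3196704   1.11339738]
w 0.26474351825579495 29.261408150196075 [ 0.53560762 -0.22766033  0.01065057]
w 0.2660367783560216 29.39363032579422 3.6917
```

View pics/w1.png

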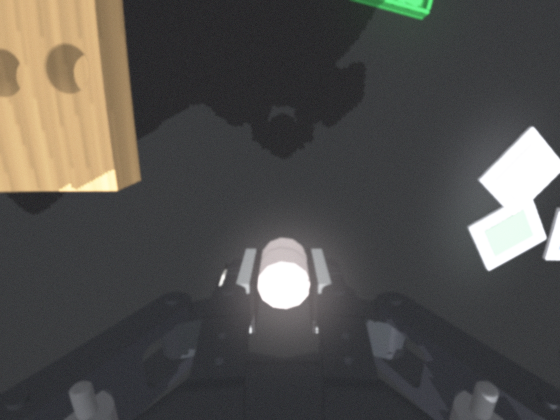

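The wrist view shows the pale core upright between the pads at (283,270). Next: drop it in the right well, then do the same with the red core in the left well.

```bash
cat >> h.py <<'E'
def place(W,a):
    f0=manip.current_force()
    ptp(xyz(W,.10),a); manip.move_l(xyz(W,.053),max_speed=.1); f1=manip.current_force()
    manip.move_l(xyz(W,.044),max_speed=.05); f2=manip.current_force()
    print('place F',(f1-f0).round(1),(f2-f0).round(1),manip.current_ee_pos().round(4))
    if np.linalg.norm((f2-f0))>6: print('blocked?'); return False
    manip.set_gripper(.55); manip.move_l(xyz(W,.10),max_speed=.15); return True
E
python3 - <<'E'
from h import *
a=yb+np.pi/2
if place(WR,a):
    C=np.array([.452,-.353])
    ptp(xyz(C,.10),a); manip.move_l(xyz(C,.010),max_speed=.12)
    manip.set_gripper(0,30); manip.move_l(xyz(C,.10),max_speed=.15)
    print('w',manip.current_grip_width(),manip.current_grip_force())
    if manip.current_grip_width()>.2: place(WL,a)
    ptp(xyz(bw(-75,0) if 0 else bw(-.07,0),.22),a)
manip.dwell(.1); p,d,c=save('wrist','w2'); X=cloud(d,c);Z=X[...,2]
for W in(WR,WL):
    m=(np.hypot(X[...,0]-W[0],X[...,1]-W[1])<.014)&(d>0); print(np.percentile(Z[m],[5,50,95]).round(4))
print(manip.current_time())
E
```

```text
place F [ 0.3 -0.2 -0.7] [-1.1 -0.4 -0.4] [ 0.5849 -0.052   0.0438]
w 0.26531348535174865 29.400539696216583
place F [ 0.6 -0.7 -0.2] [-0.3 -1.   0.6] [ 0.5684 -0.0052  0.0439]
[0.0083 0.038  0.0395]
[0.0081 0.038  0.0395]
16.6833
```

View pics/w2.png

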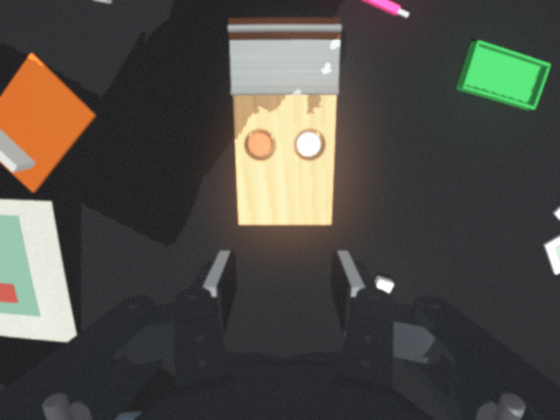

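Both cores are seated, with their tops at z = 38 mm: red at (260,144), pale at (309,144). Now I'll take a close wrist look at the cover and grip its rib.

```bash
python3 - <<'E'
from h import *
yc=np.radians(-27); C=np.array([.4683,.2697])
for k in (0,np.pi):
    print(k,[None if (q:=manip.inverse_kinematics(P,rot(a+k))) is None else q.round(2).tolist() for P,a in ((xyz(C,.01),yc),(xyz(C,.2),yc),(xyz(bw(-.085,0),.05),yb),(xyz(bw(-.03,0),.05),yb))])
ptp(xyz(C,.20),yc); manip.dwell(.1); p,d,c=save('wrist','w3'); X=cloud(d,c);Z=X[...,2]
hsv=cv2.cvtColor(p,cv2.COLOR_RGB2HSV).astype(int)
near=(np.hypot(X[...,0]-.5,X[...,1]-.254)<.12)&(d>0)
for nm,m in(('plate',near&(abs(Z-.005)<.004)&(hsv[...,0]<18)&(hsv[...,1]>150)),('rib',near&(Z>.031)&(Z<.039))):
    m=m.astype(np.uint8);k,l,st,ce=cv2.connectedComponentsWithStats(m); i=1+np.argmax(st[1:,4]); q=X[l==i] if nm=='rib' else X[m>0]
    print(nm,len(q),q.mean(0).round(4),cv2.minAreaRect(q[:,:2].astype(np.float32)*1000))
    if nm=='rib':
        w,v=np.linalg.eigh(np.cov(q[:,:2].T)); print('rib axis deg',np.degrees(np.arctan2(v[1,1],v[0,1])))
print(manip.current_time())
E
```

```text
0 [[0.44, 0.66, 1.81, -0.0, 0.67, 0.91], [0.44, 0.37, 1.71, -0.0, 1.06, 0.91], [-0.18, 0.57, 1.85, -0.0, 0.72, -0.52], [-0.13, 0.63, 1.72, -0.0, 0.79, -0.48]]
3.141592653589793 [[0.44, 0.66, 1.81, -0.0, 0.67, -2.23], [0.44, 0.37, 1.71, -0.0, 1.06, -2.23], [-0.18, 0.57, 1.85, -0.0, 0.72, 2.62], [-0.13, 0.63, 1.72, -0.0, 0.79, 2.67]]
plate 9391 [0.5027 0.2565 0.0053] ((505.6114501953125, 246.80087280273438), (147.59115600585938, 150.8211212158203), 63.69145584106445)
rib 584 [0.4688 0.2722 0.0352] ((468.3432922363281, 271.56842041015625), (59.809757232666016, 9.284730911254883), 62.93650436401367)
rib axis deg 62.72841521735713
18.05
```

View pics/w3.png

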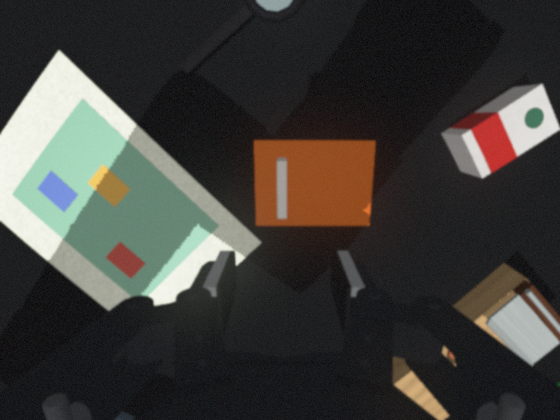

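The wrist view shows the cover at (315,183) with its rib at (281,188), parallel to the finger pads. I'll grip it and carry it above the block's open end.

```bash
python3 - <<'E'
from h import *
yc=np.radians(-27.2); C=np.array([.4685,.2710])
manip.set_gripper(.5,60); f0=manip.current_force()
manip.move_l(xyz(C,.030),attitude=rot(yc),max_speed=.15); manip.move_l(xyz(C,.010),max_speed=.06)
print('F',(manip.current_force()-f0).round(1))
manip.set_gripper(0,60); print('w',manip.current_grip_width(),manip.current_grip_force(),manip.current_ee_pos().round(4))
manip.move_l(xyz(C,.13),max_speed=.15); f1=manip.current_force(); print('lift F',(f1-f0).round(2))
P=bw(-.088,0); manip.move_ptp(xyz(P,.12),rot(yb)); manip.move_l(xyz(P,.066),max_speed=.1)
manip.dwell(.3); print('F',(manip.current_force()-f0).round(2),manip.current_ee_pos().round(4))
p,d,c=save('wrist','w4'); X=cloud(d,c);Z=X[...,2]
hsv=cv2.cvtColor(p,cv2.COLOR_RGB2HSV).astype(int)
m=(d>0)&(Z>.05)&(Z<.075)&(hsv[...,0]<18)&(hsv[...,1]>150); q=X[m]
b=(q[:,:2]-OB)@np.array([[np.cos(yb),-np.sin(yb)],[np.sin(yb),np.cos(yb)]])
r=cv2.minAreaRect((b*1000).astype(np.float32)); print(len(q),'cover in block frame mm',r,np.percentile(b,[.5,99.5],axis=0).round(4))
A=np.c_[b,np.ones(len(b))]; print('plane',np.linalg.lstsq(A,q[:,2],rcond=None)[0],manip.current_time())
E
```

```text
F [-0.7 -0.   1. ]
w 0.1019071891856133 59.102473855018616 [0.4688 0.2711 0.0104]
lift F [-0.14 -0.06 -1.35]
F [-0.89 -0.86 -1.28] [ 0.5176 -0.0497  0.0664]
21377 cover in block frame mm ((-52.04102325439453, -1.0322456359863281), (96.56710052490234, 130.36595153808594), 89.86434936523438) [[-0.1164 -0.0408]
 [ 0.0118  0.0469]]
plane [ 0.00148815 -0.00178993  0.06152536] 23.725
```

View pics/w4.png

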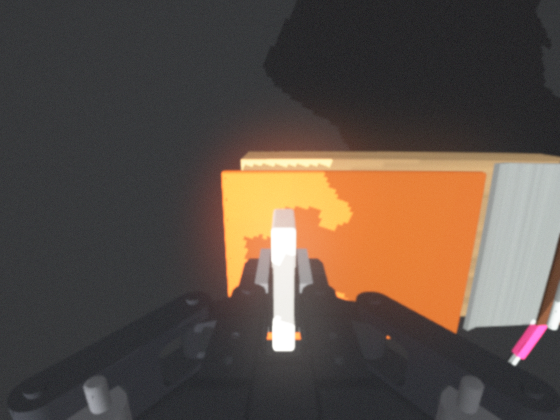

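The cover is level, square (0.1°) and centred (−1 mm), with its front edge at x ≈ 13 mm, just short of the flap. I'll lower it to contact, then slide it home while watching the forces.

```bash
cat >> h.py <<'E'
def fb(f0):
    f=manip.current_force()-f0; return np.array([f[0]*np.cos(yb)+f[1]*np.sin(yb),-f[0]*np.sin(yb)+f[1]*np.cos(yb),f[2]])
E
python3 - <<'E'
from h import *
y=.001; f0=manip.current_force(); z=.053
manip.move_l(xyz(bw(-.088,y),z),max_speed=.05); 
for i in range(14):
    manip.dwell(.1); f=fb(f0)
    if f[2]>2: break
    z-=.0005; manip.move_l(xyz(bw(-.088,y),z),max_speed=.02)
print('contact z',z,f.round(2),manip.current_ee_pos().round(4))
zs=z+.0008
manip.move_l(xyz(bw(-.088,y),zs),max_speed=.02); manip.dwell(.1); print('raised',fb(f0).round(2))
for x in (-.07,-.055,-.045,-.036):
    manip.move_l(xyz(bw(x,y),zs),max_speed=.05); f=fb(f0); print(x,f.round(2))
    if np.abs(f).max()>8: break
p,d,c=save('wrist','w5'); X=cloud(d,c)
b=(X[...,:2]-OB)@np.array([[np.cos(yb),-np.sin(yb)],[np.sin(yb),np.cos(yb)]])
m=(d>0)&(b[...,0]>.028)&(b[...,0]<.065)&(abs(b[...,1])<.045); print('flap z',np.percentile(X[m][:,2],[5,50,95]).round(4),m.sum(),manip.current_time())
E
```

```text
contact z 0.049999999999999996 [-1.57  0.22  7.17] [ 0.5171 -0.0488  0.0504]
raised [-0.08 -0.11  1.89]
-0.07 [-0.7  -0.4   0.63]
-0.055 [ 0.24 -0.4  -0.31]
-0.045 [ 0.7  -0.6   0.92]
-0.036 [-0.68 -0.29  1.65]
flap z [0.0506 0.0516 0.0526] 9764 28.375
```

The cover is under the flap, which is undisturbed at z = 51.5 mm. Next I'll close on the stop bar and then press down.

```bash
python3 - <<'E'
from h import *
y=.001; f0=manip.current_force(); z=.0508; x=-.036; b0=fb(f0)
for i in range(14):
    x+=.001; manip.move_l(xyz(bw(x,y),z),max_speed=.02); manip.dwell(.1); f=fb(f0)
    print(round(x,4),f.round(1),manip.current_ee_pos().round(4))
    if f[0]<-6: break
print(manip.current_time())
E
```

```text
-0.035 [-0.2 -0.4  0.3] [ 0.5669 -0.031   0.0508]
-0.034 [-0.3 -0.3 -0.3] [ 0.568  -0.0307  0.0508]
-0.033 [ 0.8 -0.6 -1.1] [ 0.5689 -0.0303  0.0508]
-0.032 [ 0.9 -0.7  0.1] [ 0.5698 -0.03    0.0508]
-0.031 [ 0.5 -0.9 -0.5] [ 0.5708 -0.0297  0.0508]
-0.03 [-4.6 -2.   0.2] [ 0.5711 -0.0295  0.0506]
-0.029 [-10.7  -3.    3.4] [ 0.5711 -0.0295  0.0505]
30.825
```

```bash
python3 - <<'E'
from h import *
y=.001; x=-.0302; z=.0506; o=np.zeros(3)
def F(n=4):
    s=[]
    for _ in range(n): manip.dwell(.06); s.append(fb(o))
    return np.mean(s,0)
manip.move_l(xyz(bw(x,y),z),max_speed=.02); f=F(); print('start',f.round(2))
for i in range(16):
    if f[2]>6: break
    z-=.0002; manip.move_l(xyz(bw(x,y),z),max_speed=.02); f=F(); print(round(z,4),f.round(2))
p,d,c=save('wrist','w6'); X=cloud(d,c)
Rb=np.array([[np.cos(yb),-np.sin(yb)],[np.sin(yb),np.cos(yb)]])
b=(X[...,:2]-OB)@Rb; hsv=cv2.cvtColor(p,cv2.COLOR_RGB2HSV).astype(int)
m=(d>0)&(b[...,0]>.028)&(b[...,0]<.065)&(abs(b[...,1])<.045); print('flap z',np.percentile(X[m][:,2],[5,50,95]).round(4))
m=(d>0)&(abs(X[...,2]-.045)<.006)&(hsv[...,0]<18)&(hsv[...,1]>150)&(abs(b[...,1])<.07)&(b[...,0]<.03); q=b[m]
print('cover',np.percentile(q,[.3,99.7],axis=0).round(4),np.linalg.lstsq(np.c_[q,np.ones(len(q))],X[m][:,2],rcond=None)[0].round(4), cv2.minAreaRect((q*1000).astype(np.float32)))
manip.dwell(.5); print(F().round(2),manip.current_grip_force(),manip.current_grip_width(),manip.current_ee_pos().round(4),manip.current_time())
E
```

```text
start [-5.68 -1.82  0.31]
0.0504 [-6.83 -1.74  2.05]
0.0502 [-7.19 -1.31  4.35]
0.05 [-8.47 -1.    6.63]
flap z [0.0507 0.0517 0.1369]
cover [[-0.0588 -0.0447]
 [ 0.0238  0.048 ]] [ 0.0022 -0.0026  0.0456] ((-17.362224578857422, 0.017642974853515625), (83.75753021240234, 96.43437194824219), 0.21767558157444)
[-8.47 -0.38  6.54] 60.2754271030426 0.10353964746523063 [ 0.5711 -0.0296  0.0504] 33.5417
```

View pics/w6.png

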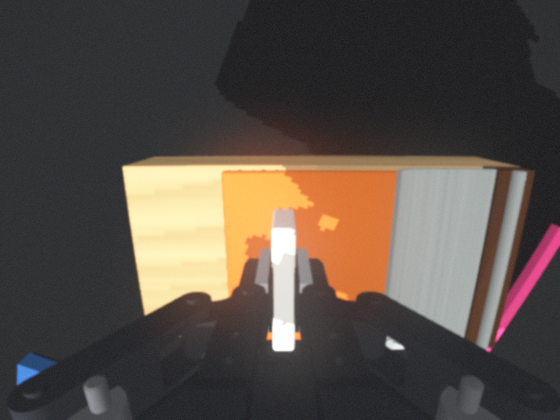

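The cover lies flat, square and centred against the stop, under a level flap at (440,250), and it is pressed down with about 6.5 N. I'm handing the job in.

```bash
python3 -c "
from bench import manip
print(manip.sign_off())"
```

```text
the job is handed in; nothing more can be done
None
```

I handed the job in at about 34 s (72 s allowed), but the simulator returned no verdict: by my last readings both cores are down in their wells, and the cover is tucked home under the level flap, square and centred, held and pressed with about 6.5 N.

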